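# Clamp a bonded rotor core in a bench screw press

## Robot

A 6-joint arm with a two-finger parallel gripper is mounted at the origin on the work surface. World frame = base frame: x ahead of the robot, y to its left, z up, the work surface at z = 0. Lengths are in m, angles in rad, forces in N, time in s.
With the tool pointing down it reaches from about 0.25 to 0.775 m from the base axis. Payload 4 kg.
Tool frame: the origin (TCP) lies between the finger pads; the fingertips stand 19 mm ahead of it and the grasp point (between the pads) is the TCP (robot.tip_reach is the y of the fingertips in the tool frame, in m); y points along the fingers, x is the direction in which the jaws open and shut, and the axes are right-handed (so a half turn about y gives the same grasp; the last joint's range is limited). The gripper opens to 94 mm and grips with 3 to 60 N. Pads are 16 mm wide; open, the fingers measure 119 mm over their backs; the gripper's body (75 mm by 177 mm) begins 78 mm behind the grasp point.
Start: joints at [-1.423, 0.087, 1.371, -0, 1.684, -0.103], TCP at [0.136, -0.533, 0.225] pointing down, gripper open.
Joint ranges: [-3.1, 3.1], [-0.76, 2.03], [0.27, 2.55], [-1.08, 4.22], [0.17, 2.65], [-2.57, 2.57]. Speed limits (rad/s): [2.79, 2.79, 3.14, 3.14, 3.14, 3.14].

## Interface

Orientations are given as [roll, pitch, yaw] about the fixed x, y, z axes, in that order (R = Rz(yaw) Ry(pitch) Rx(roll)).
In Python, from bench import robot, imaging, order gives the robot as it stands.
- The arm moves only by the tool send_rows, never from a script. Its argument "moves" is text: rows parted by semicolons, each of 5 numbers parted by spaces: the gripper's target within -1 to 1 (shut at 1, half-way at 0, fully open at -1), then the shift along the tool's x, y, z in m, then the turn about the tool's y in degrees. In form: fingers tx ty tz roll; .... A call has exactly 10 rows; each row shifts and turns the commanded pose from where the row before left it, along the tool's axes as they then stand; what a row does not reach is not made up. A row lasts 1/12 s, in which the tool goes at most 41.7 mm and 7.16 degrees, less where a joint would pass 70% of its speed; a pose out of reach is approached as far as the arm can. A call with a gripper value outside its range is refused whole. The fingers move at their own pace and stop on an object; the grip force is fixed at half the most. Time passes only in rows, so rows that do not move let the fingers close, or fill a call up. It gives the time, the measured TCP pose, the force and the opening at its end, in the units of the state.
- robot.get_obs(): the state, without advancing time (a new reading comes with each control period).
- imaging.snapshot(name): name is "side" or "top" or "wrist"; returns a dict with "image" (480x640x3 uint8, red, green, blue), "mtx" (3x3 intrinsics, pixels), "R" (3x3) and "t" (3): a world point X has camera coordinates R X + t. Camera axes: x right, y down, z forward; pixel columns grow to the right and rows downward; lengths in m; the calibration is good to about 2 mm. A picture is of the moment at which its call begins. There is no depth.
- order.close_job(): hands the job in, once; it reports no verdict.
Trained networks look in a picture, given as the dict that the camera call returned (one of the last four; its "shot" number tells which), for a name from the list of things; names that differ only in an ending like _2 or _b are one class to them, and where a whole thing is asked for, a point or a joint stands for the part that bears it (a point fixed in the world has none). Each returns a list of dicts, best first, with "conf" (0 to 1); they miss things now and then, are a little off and sometimes report something else, mostly with a low value. They report only what shows in the picture. A call takes as long as a camera call.
- imaging.recognise(picture, target): "centre" ([column, row] in pixels, amid what is visible of it).
- imaging.landmark_of(picture, target): "centre" ([column, row] in pixels: a listed point, or the origin of a listed thing).
The state is a dict: "time": time; "joint_positions": joint angles; "qvel": joint speeds; "joint_torque": joint torques, N m; "tool_pos": TCP position; "ee_rot": TCP orientation; "wrist_force": force on the tool from outside, world axes, zero at the start; "wrist_torque": the same for the moment, N m; "width": finger opening in m.
Only numpy, scipy, OpenCV 4.12 (cv2) and the standard library are available. Lean on these libraries where they do the work, as an engineer would, in place of code of your own. Each camera call takes 0.05 s, during which the arm holds its last target.

## Task

The freshly bonded rotor core on the press slide has to cure under a set clamping force. Push the slide fully home against its stop, wind the handwheel clockwise (seen from above) until the press foot just meets the top of the core, then give it half a turn more from that point of contact, which loads the foot's spring; overtightening spoils the bond. Let go and leave the core clamped, without disturbing the other things on the bench.

Things in the scene. Friction and masses are not known exactly. Their poses are not given: they have to be found in the camera images.
- press: fixed bench screw press, dark grey C-frame casting. Origin on the vertical screw axis at bench height; x, y level, z up. The column stands on the +y side (y 80 to 145 mm); the throat and the steel slideway open to -y (bed 104 mm wide, 37 mm high, to y -335 mm). The nut boss round the screw axis is 66 mm across, 145 to 219 mm above the bench
- spindle: the press screw with the handwheel at its top and a round steel foot 46 mm across at its lower end. Origin on the screw axis at the lower face of the unloaded foot, z up; it goes down with the wheel
- handwheel (a joint): turn of the handwheel in rad, growing clockwise seen from above: winds screw, wheel and foot down together, 5 mm a turn; starts at 0 to 2. Resistance at the grip: about 1 N free; when the foot, which has a stiff spring, meets the core it climbs within an eighth of a turn to about 6 N, then slowly to 10 to 15 N half a turn after contact, varying with friction. The screw holds where it is left
- wheel_hub (a point): centre of the dark steel handwheel, on the screw axis, 245 mm above the bench with the wheel at 0; rim a 16 mm round bar at 67 mm radius, three spokes, hub 40 mm across
- grip_mid (a point): middle of the wheel's black upright grip: 24 mm across, 60 mm tall (30 mm above and below this point), 67 mm from the wheel axis, its foot 4 mm above the rim's top, 42 mm above the wheel's middle; it revolves freely on its pin, so a hand can keep its yaw while winding
- slide (a joint): travel of the slide in m along the press's +y: 0 fully out, 0.090 home against its stop, with the core under the foot; starts between 0 and 0.03. It takes about 4 N to move, more when fast, and keeps its place
- slide_knob (a point): upright black knob on the front (-y) end of the slide, 25 mm across at this height, its top 12 mm higher and its foot 35 mm lower on the slide's top; 200 mm from the core's axis; 67.5 mm above the bench
- core: rotor core: upright stack of thin steel laminations 52 mm across with twelve slots and an aluminium end plate 47 mm across, held fast in the nest on the slide. Origin at the centre of its underside, 46 mm above the bench, z up. Its thickness differs from one core to the next, between 58 and 63 mm, and is not known
- pen_cup: white cup with pens, 76 mm across, 95 mm tall (pens to 160 mm), loose; leave alone
- spare_core: another rotor core standing on the bench, 52 mm across, 58 mm tall, loose; leave alone
- shaft_bin: grey open bin with steel shafts, 110 x 150 x 45 mm, loose; leave alone

How it is judged:
On the way, in this order (a step that is already met when the one before it is completed fails the run):
1. the slide is home against its stop (value of joint slide above 0.0875 m), for 0.2 s.
2. the foot bears on the core with the slide home (contact force between spindle and core above 30 N and value of joint slide above 0.0875 m), for 0.1 s.
At the end, for the whole second after the job is handed in: The foot clamps the core with 300 N, within 60 N: half a turn of the wheel after contact, within about an eighth of a turn either way. The slide is within 2.5 mm of its stop and the wheel is at rest (contact force between spindle and core between 240 and 360 N and value of joint slide above 0.0875 m and velocity of joint handwheel between -0.05 and 0.05 rad/s); the robot touches nothing.
It fails at once if the core is overtightened (more than about 0.64 turn after contact) (contact force between spindle and core above 360 N).
It fails at once if a bystander is disturbed (distance of any of pen_cup, spare_core, shaft_bin from where it was at the start of the episode above 0.02 m).
It also fails if it takes over 72 s, if anything falls off the work surface, if the arm or the gripper's body presses on something with over 40 N, if the wrist force passes 120 N, or if a joint passes its speed limit or range.

## Working session

There is one attempt and no reset: what is moved stays moved. The work goes in short steps, Python scripts to look and compute and a tool call to move; the robot and the scene stay as the last step left them, time stands still between calls to the robot, and variables do not carry over. Pictures are saved under pics/ and viewed, and the job is handed in when it is done.

Besides the shell and the picture viewer there is one more tool, called after "Call:" as a command line: name --argument value ..., lists and objects as JSON in quotes. send_rows: Moves the arm, as the interface text tells. Its arguments: {"type":"object","properties":{"moves":{"type":"string"}},"required":["moves"]}

```bash
ls; mkdir -p pics; cat > h.py <<'E'
from bench import robot, imaging, order
import numpy as np, cv2
np.set_printoptions(precision=4,suppress=True)
def save(p,n): cv2.imwrite('pics/'+n+'.png',cv2.cvtColor(p['image'],cv2.COLOR_RGB2BGR))
def ray(p,uv):
    d=np.linalg.inv(p['mtx'])@np.array([uv[0],uv[1],1.]); R=np.array(p['R']);t=np.array(p['t'])
    return -R.T@t, R.T@d
def atz(p,uv,z):
    c,d=ray(p,uv); return c+d*(z-c[2])/d[2]
def proj(p,X):
    x=np.array(p['mtx'])@(np.array(p['R'])@np.array(X)+np.array(p['t'])); return x[:2]/x[2]
def tri(a,b):
    A=np.zeros((3,3));y=np.zeros(3)
    for p,uv in (a,b):
        c,d=ray(p,uv); d=d/np.linalg.norm(d); M=np.eye(3)-np.outer(d,d);A+=M;y+=M@c
    return np.linalg.solve(A,y)
E
python3 - <<'E'
from h import *
o=robot.get_obs(); print({k:o[k] for k in('time','tool_pos','ee_rot','wrist_force','width')})
ps={n:imaging.snapshot(n) for n in('side','top','wrist')}
for n,p in ps.items():
    save(p,n+'0'); print(n,-np.array(p['R']).T@p['t'])
    for t in('press','spindle','wheel_hub','grip_mid','slide_knob','core','pen_cup','spare_core','shaft_bin'):
        r=imaging.landmark_of(p,t)
        print(t,[(np.round(q['centre'],1),round(q['conf'],2)) for q in r[:3]])
E
```

```text
pics
{'time': 0.0, 'tool_pos': array([ 0.1364, -0.5323,  0.2233]), 'ee_rot': array([-1.5706,  0.0022, -1.32  ]), 'wrist_force': array([-0.5862,  0.7042, -0.8735]), 'width': 0.09436958782727525}
side [0.1698 0.8248 0.7107]
press [(array([294.1, 314.8]), 0.84), (array([322.7, 278.8]), 0.16)]
spindle [(array([293.8, 269.6]), 0.62)]
wheel_hub []
grip_mid [(array([321. , 169.1]), 0.76)]
slide_knob [(array([383., 231.]), 0.61)]
core [(array([322.7, 279.6]), 0.59)]
pen_cup [(array([191.6, 316.2]), 0.81)]
spare_core []
shaft_bin [(array([321.6, 392.3]), 0.64)]
top [0.4907 0.077  1.1123]
press [(array([325.7, 245.4]), 0.69), (array([255.8, 306. ]), 0.5)]
spindle [(array([329.7, 239.1]), 0.72)]
wheel_hub [(array([330. , 230.5]), 0.91)]
grip_mid [(array([365.9, 242.7]), 0.55)]
slide_knob [(array([461.8, 276.8]), 0.59), (array([327.1, 231.5]), 0.27)]
core [(array([362.6, 246.1]), 0.6)]
pen_cup [(array([290.8, 155.6]), 0.63)]
spare_core [(array([402.3, 189.3]), 0.88)]
shaft_bin [(array([251.4, 307.6]), 0.7)]
wrist [ 0.2136 -0.5117  0.3834]
press []
spindle []
wheel_hub []
grip_mid []
slide_knob []
core []
pen_cup []
spare_core []
shaft_bin []
```

View pics/side0.png

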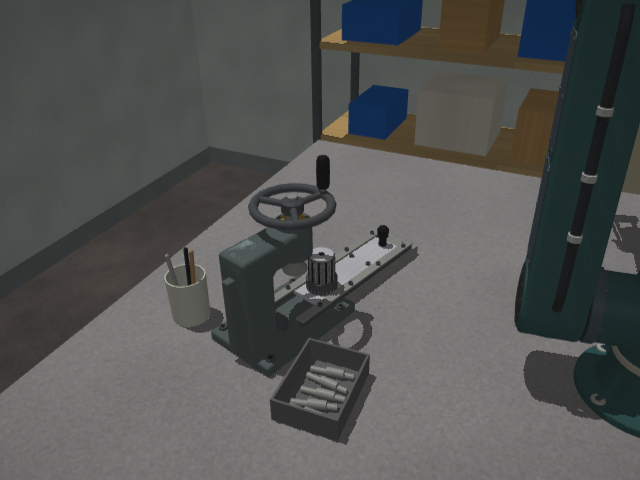

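View pics/top0.png

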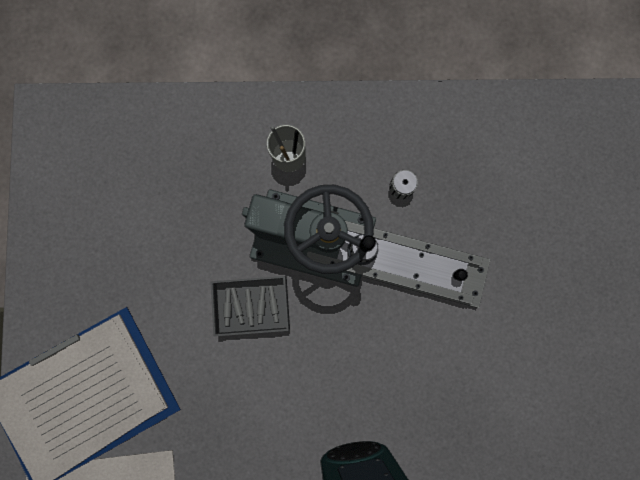

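```bash
python3 - <<'E'
from h import *
s=imaging.snapshot('side');p=imaging.snapshot('top')
print('axes top',np.array(p['R']),'\nside',np.array(s['R']))
hub=atz(p,(330,230.5),.245);print('hub',hub)
print('knob',atz(p,(461.8,276.8),.0675),tri((p,(461.8,276.8)),(s,(383,231))))
print('grip',tri((p,(365.9,242.7)),(s,(321,169.1))),atz(p,(365.9,242.7),.285))
print('press',atz(p,(325.7,245.4),0), tri((p,(325.7,245.4)),(s,(294.1,314.8))))
print('core',atz(p,(362.6,246.1),.046), tri((p,(362.6,246.1)),(s,(322.7,279.6))))
print('spindle',tri((p,(329.7,239.1)),(s,(293.8,269.6))))
print('cup',atz(p,(290.8,155.6),0),'spare',atz(p,(402.3,189.3),0),'bin',atz(p,(251.4,307.6),0))
print(proj(s,hub),proj(s,atz(p,(461.8,276.8),.0675)))
E
```

```text
axes top [[-0.0129 -0.9999  0.0085]
 [-0.9953  0.012  -0.096 ]
 [ 0.0958 -0.0097 -0.9953]] 
side [[-0.8962 -0.4434 -0.0182]
 [-0.2208  0.481  -0.8484]
 [ 0.3849 -0.7563 -0.529 ]]
hub [0.5907 0.0679 0.245 ]
knob [ 0.5158 -0.1938  0.0675] [ 0.5184 -0.1929  0.0666]
grip [0.5665 0.0129 0.2908] [0.5661 0.012  0.285 ]
press [0.5873 0.0749 0.    ] [0.5913 0.0773 0.0096]
core [0.581  0.0001 0.046 ] [ 0.578  -0.0013  0.0452]
spindle [0.5936 0.0691 0.1086]
cup [0.782  0.1475 0.    ] spare [ 0.7058 -0.0906  0.    ] bin [0.4587 0.2317 0.    ]
[295.0626 203.8425] [385.6633 230.6871]
```

The side picture shows the core on the slide, not yet under the foot, with the knob at (383,231). The top picture shows the hub at (330,230), the grip at (367,243) and the knob at (461,275). The bystanders are clear of the path. Next I move over the knob.

Call:
send_rows --moves "-1 -0.0117 0 0.0226 0; -1 -0.0117 0 0.0226 0; -1 -0.0117 0 0.0226 0; -1 -0.0117 0 0.0226 0; -1 -0.0117 0 0.0226 0; -1 -0.0117 0 0.0226 0; -1 -0.0117 0 0.0226 0; -1 -0.0117 0 0.0226 0; -1 -0.0117 0 0.0226 0; -1 -0.0117 0 0.0226 0"

```text
time: 2.43
tool_pos: [0.3272, -0.3624, 0.2247]
ee_rot: [-1.571, -0.0, -1.32]
wrist_force: [0.5, 1.0, -0.5]
width: 0.0939
```

Call:
send_rows --moves "-1 -0.0117 0 0.0226 0; -1 -0.0117 0 0.0226 0; -1 -0.0117 0 0.0226 0; -1 -0.0117 0 0.0226 0; -1 -0.0117 0 0.0226 0; -1 -0.0117 0 0.0226 0; -1 -0.0117 0 0.0226 0; -1 -0.0117 0 0.0226 0; -1 -0.0117 0 0.0226 0; -1 -0.0117 0 0.0226 0"

```text
time: 3.27
tool_pos: [0.5171, -0.193, 0.2246]
ee_rot: [-1.571, -0.0, -1.32]
wrist_force: [-0.2, 0.3, 1.0]
width: 0.0939
```

Call:
send_rows --moves "-1 0 0 0 5; -1 0 0 0 5; -1 0 0 0 5; -1 0 0 0 5; -1 0 0 0 5; -1 0 0 0 5; -1 0 0 0 0; -1 0 0 0 0; -1 0 0 0 0; -1 0 0 0 0"

```text
time: 4.1
tool_pos: [0.5163, -0.1939, 0.2245]
ee_rot: [-1.571, -0.0, -1.842]
wrist_force: [-0.3, -0.3, -0.7]
width: 0.0942
```

```bash
python3 - <<'E'
from h import *
o=robot.get_obs(); print({k:o[k] for k in('time','tool_pos','ee_rot','wrist_force','width')})
ps={n:imaging.snapshot(n) for n in('side','top','wrist')}
for n,p in ps.items():
    save(p,n+'1')
    for t in('wheel_hub','grip_mid','slide_knob'):
        r=imaging.landmark_of(p,t)
        print(n,t,[(np.round(q['centre'],1),round(q['conf'],2)) for q in r[:3]])
        if t=='slide_knob' and r: print(atz(p,r[0]['centre'],.0675))
E
```

```text
{'time': 4.1, 'tool_pos': array([ 0.5163, -0.1939,  0.2245]), 'ee_rot': array([-1.5708, -0.0001, -1.8424]), 'wrist_force': array([-0.324 , -0.3488, -0.6703]), 'width': 0.09417089157097186}
side wheel_hub [(array([292.8, 204. ]), 0.7)]
side grip_mid [(array([320.7, 171.9]), 0.91)]
side slide_knob [(array([380.9, 229.3]), 0.87)]
[ 0.5271 -0.195   0.0675]
top wheel_hub [(array([326.7, 231.8]), 0.93), (array([332.2, 236.7]), 0.17)]
top grip_mid [(array([367.8, 241.5]), 0.51)]
top slide_knob [(array([460.7, 275.9]), 0.76), (array([399.5, 189.5]), 0.42)]
[ 0.5176 -0.1917  0.0675]
wrist wheel_hub []
wrist grip_mid []
wrist slide_knob [(array([314.1, 229.4]), 0.72)]
[ 0.5187 -0.1887  0.0675]
```

View pics/wrist1.png

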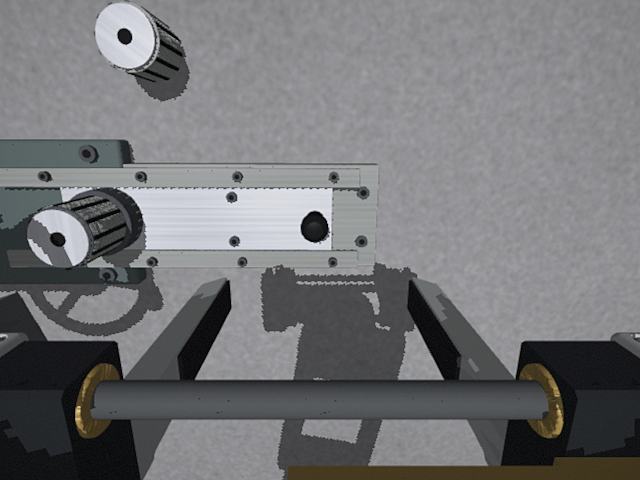

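View pics/top1.png

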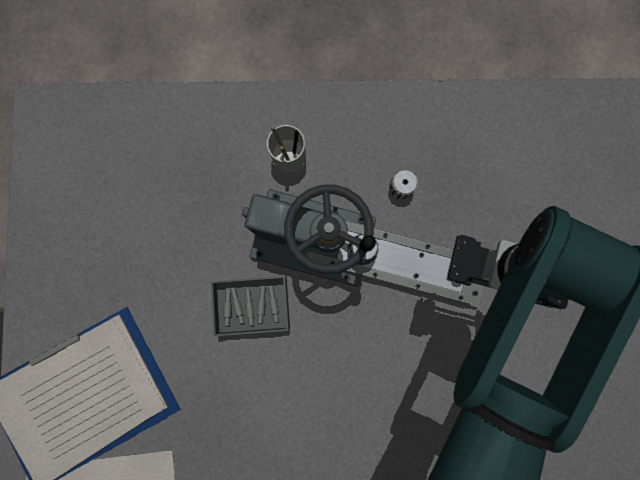

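The wrist picture shows the slide axis lined up with the jaw axis and the knob at (314,227), between the fingers. Next I go down and grip it.

Call:
send_rows --moves "-1 -0.003 0.016 0.001 0; -1 0 0.016 0 0; -1 0 0.016 0 0; -1 0 0.016 0 0; -1 0 0.016 0 0; -1 0 0.016 0 0; -1 0 0.016 0 0; -1 0 0.016 0 0; -1 0 0.016 0 0; -1 0 0.013 0 0"

```text
time: 5.53
tool_pos: [0.5176, -0.1912, 0.0662]
ee_rot: [-1.572, 0.0, -1.844]
wrist_force: [0.3, -0.5, -0.4]
width: 0.0941
```

Call:
send_rows --moves "1 0 0 0 0; 1 0 0 0 0; 1 0 0 0 0; 1 0 0 0 0; 1 0 0 0 0; 1 0 0 0 0; 1 0 0 0 0; 1 0 0 0 0; 1 0 0 0 0; 1 0 0 0 0"

```text
time: 6.37
tool_pos: [0.5181, -0.1913, 0.0675]
ee_rot: [-1.571, -0.0, -1.844]
wrist_force: [1.1, -0.1, 0.7]
width: 0.031
```

Call:
send_rows --moves "1 0 0 0 0; 1 0 0 0 0; 1 0 0 0 0; 1 0 0 0 0; 1 -0.008 0 0 0; 1 -0.008 0 0 0; 1 -0.008 0 0 0; 1 -0.008 0 0 0; 1 -0.008 0 0 0; 1 -0.008 0 0 0"

```text
time: 7.2
tool_pos: [0.5305, -0.1472, 0.0675]
ee_rot: [-1.571, -0.005, -1.844]
wrist_force: [-1.2, -5.2, -0.6]
width: 0.0234
```

Call:
send_rows --moves "1 -0.002 0 0 0; 1 -0.002 0 0 0; 1 -0.002 0 0 0; 1 -0.002 0 0 0; 1 -0.002 0 0 0; 1 0 0 0 0; 1 0 0 0 0; 1 0 0 0 0; 1 0 0 0 0; 1 0 0 0 0"

```text
time: 8.03
tool_pos: [0.5338, -0.1354, 0.0675]
ee_rot: [-1.571, 0.0, -1.844]
wrist_force: [-0.3, -2.9, -1.2]
width: 0.0235
```

Moved 58 mm so far. Small steps from here to find the stop.

Call:
send_rows --moves "1 -0.001 0 0 0; 1 -0.001 0 0 0; 1 -0.001 0 0 0; 1 -0.001 0 0 0; 1 -0.001 0 0 0; 1 -0.001 0 0 0; 1 -0.001 0 0 0; 1 -0.001 0 0 0; 1 0 0 0 0; 1 0 0 0 0"

```text
time: 8.87
tool_pos: [0.536, -0.1275, 0.0675]
ee_rot: [-1.571, 0.001, -1.843]
wrist_force: [1.0, -3.1, -1.6]
width: 0.0236
```

Call:
send_rows --moves "1 -0.0005 0 0 0; 1 -0.0005 0 0 0; 1 -0.0005 0 0 0; 1 -0.0005 0 0 0; 1 -0.0005 0 0 0; 1 -0.0005 0 0 0; 1 0 0 0 0; 1 0 0 0 0; 1 0 0 0 0; 1 0 0 0 0"

```text
time: 9.7
tool_pos: [0.5367, -0.1248, 0.0675]
ee_rot: [-1.571, 0.0, -1.844]
wrist_force: [1.3, -3.5, -1.8]
width: 0.0238
```

Call:
send_rows --moves "1 -0.0005 0 0 0; 1 -0.0005 0 0 0; 1 -0.0005 0 0 0; 1 -0.0005 0 0 0; 1 0 0 0 0; 1 0 0 0 0; 1 0 0 0 0; 1 0 0 0 0; 1 0 0 0 0; 1 0 0 0 0"

```text
time: 10.53
tool_pos: [0.5373, -0.1229, 0.0675]
ee_rot: [-1.571, 0.0, -1.844]
wrist_force: [2.6, -2.6, -1.4]
width: 0.0232
```

Call:
send_rows --moves "1 -0.0005 0 0 0; 1 -0.0005 0 0 0; 1 -0.0005 0 0 0; 1 -0.0005 0 0 0; 1 -0.0005 0 0 0; 1 -0.0005 0 0 0; 1 0 0 0 0; 1 0 0 0 0; 1 0 0 0 0; 1 0 0 0 0"

```text
time: 11.37
tool_pos: [0.5379, -0.1204, 0.0675]
ee_rot: [-1.571, -0.001, -1.844]
wrist_force: [1.1, -5.4, -2.4]
width: 0.0235
```

Call:
send_rows --moves "1 -0.0005 0 0 0; 1 -0.0005 0 0 0; 1 -0.0005 0 0 0; 1 -0.0005 0 0 0; 1 -0.0005 0 0 0; 1 -0.0005 0 0 0; 1 0 0 0 0; 1 0 0 0 0; 1 0 0 0 0; 1 0 0 0 0"

```text
time: 12.2
tool_pos: [0.5379, -0.1204, 0.0674]
ee_rot: [-1.571, -0.006, -1.845]
wrist_force: [-1.1, -12.4, -2.3]
width: 0.0238
```

The slide stalled 3 mm short of the command at 12 N, after 73 mm of travel, so it is home. I release it and rise.

Call:
send_rows --moves "1 0.001 0 0 0; 1 0.001 0 0 0; 1 0 0 0 0; -1 0 0 0 0; -1 0 0 0 0; -1 0 0 0 0; -1 0 0 0 0; -1 0 0 0 0; -1 0 0 0 0; -1 0 0 0 0"

```text
time: 13.03
tool_pos: [0.5382, -0.1187, 0.0675]
ee_rot: [-1.571, 0.0, -1.843]
wrist_force: [-0.2, 0.0, 0.1]
width: 0.0675
```

Call:
send_rows --moves "-1 0 -0.01 0 0; -1 0 -0.02 0 0; -1 0 -0.035 0 0; -1 0 -0.035 0 0; -1 0 -0.035 0 0; -1 0 -0.035 0 0; -1 0 -0.035 0 0; -1 0 -0.035 0 0; -1 0 -0.035 0 0; -1 0 -0.025 0 0"

```text
time: 13.87
tool_pos: [0.5382, -0.119, 0.3724]
ee_rot: [-1.565, -0.0, -1.844]
wrist_force: [0.3, 0.6, -0.1]
width: 0.0939
```

```bash
python3 - <<'E'
from h import *
o=robot.get_obs(); print({k:o[k] for k in('time','tool_pos','ee_rot','wrist_force','width')})
ps={n:imaging.snapshot(n) for n in('side','top','wrist')}
C={}
for n,p in ps.items():
    save(p,n+'2')
    for t in('wheel_hub','grip_mid','slide_knob','core'):
        r=imaging.landmark_of(p,t)
        if r:C[n,t]=r[0]['centre']
        print(n,t,[(np.round(q['centre'],1),round(q['conf'],2)) for q in r[:3]])
        if r: print(atz(p,r[0]['centre'],dict(slide_knob=.0675,wheel_hub=.244,grip_mid=.286,core=.046)[t]))
for t in('wheel_hub','grip_mid','slide_knob'):
  if ('side',t) in C and ('top',t) in C: print(t,tri((ps['top'],C['top',t]),(ps['side'],C['side',t])))
E
```

```text
{'time': 13.8667, 'tool_pos': array([ 0.5382, -0.119 ,  0.3724]), 'ee_rot': array([-1.5653, -0.0001, -1.8435]), 'wrist_force': array([ 0.3413,  0.551 , -0.0828]), 'width': 0.09392757187486327}
side wheel_hub [(array([289.1, 203.1]), 0.72)]
[0.6021 0.0682 0.244 ]
side grip_mid [(array([320. , 173.6]), 0.89), (array([294.7, 268.4]), 0.16)]
[0.5658 0.0209 0.286 ]
side slide_knob [(array([359.5, 243.4]), 0.81)]
[ 0.5472 -0.1228  0.0675]
side core []
top wheel_hub [(array([328.2, 228.6]), 0.62)]
[0.594  0.0709 0.244 ]
top grip_mid [(array([366.7, 241.7]), 0.52)]
[0.5675 0.0108 0.286 ]
top slide_knob [(array([425.1, 267.4]), 0.92)]
[ 0.5353 -0.1215  0.0675]
top core [(array([327.9, 237.5]), 0.51)]
[0.5994 0.0703 0.046 ]
wrist wheel_hub [(array([ 81. , 236.9]), 0.67), (array([320.3, 204.6]), 0.51)]
[0.595  0.0698 0.244 ]
wrist grip_mid [(array([133.4, 268.8]), 0.94), (array([169.5, 204.3]), 0.24)]
[0.5658 0.0137 0.286 ]
wrist slide_knob [(array([319.5, 206.2]), 0.9)]
[ 0.5378 -0.1183  0.0675]
wrist core [(array([168.1, 203.1]), 0.6)]
[0.5935 0.078  0.046 ]
wheel_hub [0.5964 0.0722 0.247 ]
grip_mid [0.5692 0.011  0.281 ]
slide_knob [ 0.5399 -0.1186  0.0719]
```

View pics/wrist2.png

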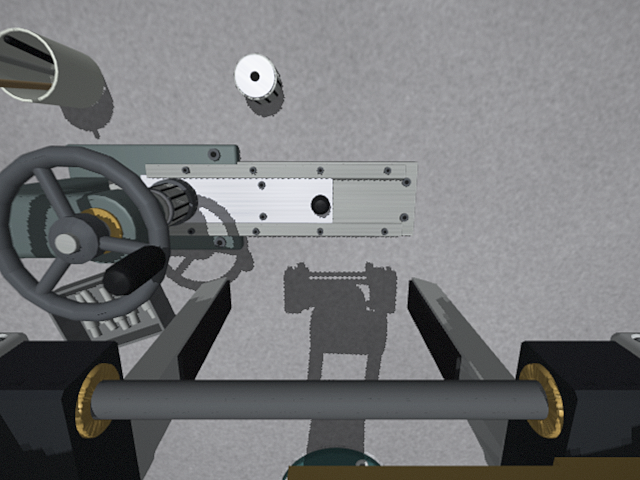

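View pics/side2.png

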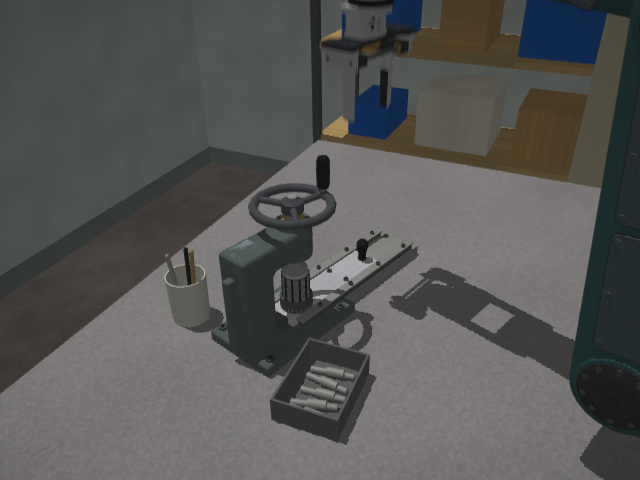

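The wrist picture shows the wheel's hub at (70,245) and the grip's lower end around (120,278). The core now sits under the foot. Next I move over the grip.

Call:
send_rows --moves "-1 -0.0134 0 -0.0008 0; -1 -0.0134 0 -0.0008 0; -1 -0.0134 0 -0.0008 0; -1 -0.0134 0 -0.0008 0; -1 -0.0134 0 -0.0008 0; -1 -0.0134 0 -0.0008 0; -1 -0.0134 0 -0.0008 0; -1 -0.0134 0 -0.0008 0; -1 -0.0134 0 -0.0008 0; -1 -0.0134 0 -0.0008 0"

```text
time: 15.45
tool_pos: [0.5669, 0.0135, 0.3675]
ee_rot: [-1.571, -0.0, -1.843]
wrist_force: [-0.0, 0.5, 1.1]
width: 0.094
```

```bash
python3 - <<'E'
from h import *
o=robot.get_obs(); print({k:o[k] for k in('time','tool_pos','ee_rot','wrist_force','width')})
p=imaging.snapshot('wrist');save(p,'wrist3')
for t,z in(('wheel_hub',.244),('grip_mid',.286)):
    for q in imaging.landmark_of(p,t)[:2]: print(t,q['centre'],q['conf'],atz(p,q['centre'],z))
E
```

```text
{'time': 15.45, 'tool_pos': array([0.5669, 0.0135, 0.3675]), 'ee_rot': array([-1.5708, -0.0001, -1.8434]), 'wrist_force': array([-0.0452,  0.5152,  1.0702]), 'width': 0.09404823463641677}
wheel_hub [241.4, 225.9] 0.86 [0.5956 0.071  0.244 ]
grip_mid [321.0, 261.6] 0.7 [0.5636 0.0145 0.286 ]
```

View pics/wrist3.png

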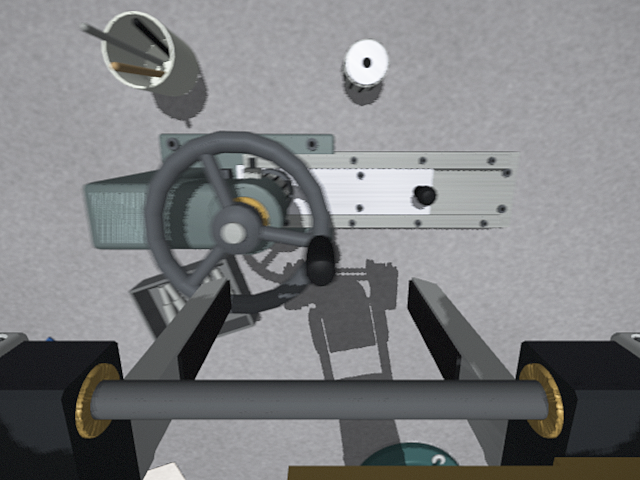

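The grip is at (320,260), centred between the jaws. I descend and close.

Call:
send_rows --moves "-1 0 0.01 -0.0015 0; -1 0 0.01 0 0; -1 0 0.01 0 0; -1 0 0.01 0 0; -1 0 0.01 0 0; -1 0 0.01 0 0; -1 0 0.01 0 0; -1 0 0.008 0 0; -1 0 0 0 0; -1 0 0 0 0"

```text
time: 16.43
tool_pos: [0.565, 0.0125, 0.2888]
ee_rot: [-1.572, -0.0, -1.844]
wrist_force: [-0.1, 0.0, -0.5]
width: 0.0939
```

Call:
send_rows --moves "1 0 0 0 0; 1 0 0 0 0; 1 0 0 0 0; 1 0 0 0 0; 1 0 0 0 0; 1 0 0 0 0; 1 0 0 0 0; 1 0 0 0 0; 1 0 0 0 0; 1 0 0 0 0"

```text
time: 17.27
tool_pos: [0.5652, 0.0125, 0.2895]
ee_rot: [-1.571, -0.0, -1.844]
wrist_force: [-0.1, 0.4, 0.2]
width: 0.0306
```

Call:
send_rows --moves "1 0 0 0 0; 1 0 0 0 0; 1 0 0 0 0; 1 0 0 0 0; 1 0 0 0 0; 1 0 0 0 0; 1 0 0 0 0; 1 0 0 0 0; 1 0 0 0 0; 1 0 0 0 0"

```text
time: 18.1
tool_pos: [0.5648, 0.0114, 0.2894]
ee_rot: [-1.571, -0.002, -1.845]
wrist_force: [-1.8, -5.2, -0.9]
width: 0.0225
```

```bash
python3 - <<'E'
from h import *
o=robot.get_obs(); print({k:o[k] for k in('time','tool_pos','ee_rot','wrist_force','width','joint_positions')})
p=imaging.snapshot('wrist');save(p,'wrist4')
s=imaging.snapshot('side');save(s,'side4')
c=s['image'][200:340,230:380];cv2.imwrite('pics/s4.png',cv2.resize(cv2.cvtColor(c,cv2.COLOR_RGB2BGR),None,fx=5,fy=4))
for t,z in(('wheel_hub',.244),('grip_mid',.286)):
    for q in imaging.landmark_of(p,t)[:2]: print(t,q['centre'],q['conf'],atz(p,q['centre'],z))
E
```

```text
{'time': 18.1, 'tool_pos': array([0.5648, 0.0114, 0.2894]), 'ee_rot': array([-1.5713, -0.0022, -1.8449]), 'wrist_force': array([-1.7747, -5.1971, -0.9162]), 'width': 0.022464036057052123, 'joint_positions': array([-0.0789,  0.1185,  1.2091, -0.0021,  1.8149,  1.7655])}
wheel_hub [212.7, 254.0] 0.84 [0.5952 0.0692 0.244 ]
wheel_hub [318.3, 308.8] 0.15 [0.5442 0.019  0.244 ]
grip_mid [316.4, 308.0] 0.78 [0.5648 0.0142 0.286 ]
```

View pics/wrist4.png

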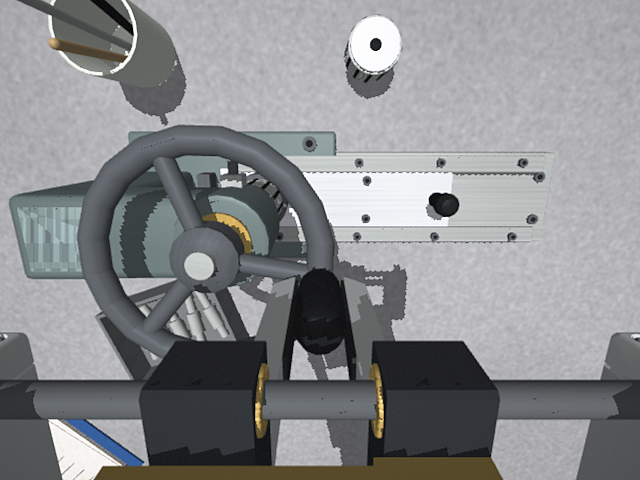

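View pics/s4.png

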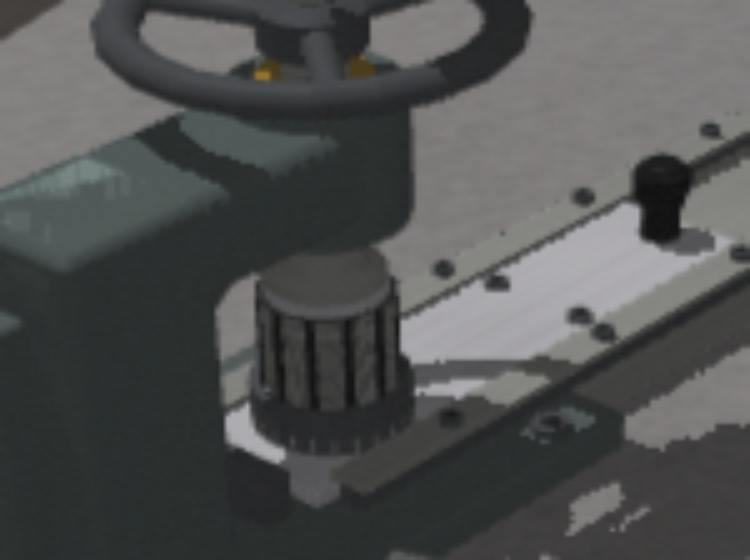

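The grip is held: the opening is 22.5 mm and the grip sits between the pads. I'll have a script print winding rows along the circle.

```bash
cat > w.py <<'E'
import sys; from h import *
# usage: th_from th_to nrows corr_x corr_y (world, first row)
H=np.array([.5935,.0713]); r=.067; yaw=-1.844
X=np.array([np.cos(yaw),np.sin(yaw)]);Z=np.array([-np.sin(yaw),np.cos(yaw)])
def pt(a): a=np.radians(a); return H+r*np.array([np.cos(a),np.sin(a)])
def rows(a,b,n,c=(0,0)):
    p=pt(a)-np.array(c); out=[]
    for t in np.linspace(a,b,n+1)[1:]:
        d=pt(t)-p; x,z=round(d@X,4),round(d@Z,4); p=p+x*X+z*Z
        out.append(f'1 {x} {round(abs(b-a)/n/360*.005,4)} {z} 0')
    print('; '.join(out)); 
def st(o=None):
    o=o or robot.get_obs(); q=o['tool_pos'][:2]-H; a=np.arctan2(q[1],q[0]); F=o['wrist_force'][:2]
    print('t',o['time'],'th',np.degrees(a),'r',np.hypot(*q),'res',-F@[np.sin(a),-np.cos(a)],'rad',F@[np.cos(a),np.sin(a)])
E
python3 - <<'E'
from w import *
c=pt(-115.5)-np.array([.5652,.0125])
for k in range(6): rows(-115.5-40*k,-155.5-40*k,10,c if k==0 else (0,0))
E
```

```text
1 0.0008 0.0001 -0.0046 0; 1 -0.0013 0.0001 -0.0045 0; 1 -0.0016 0.0001 -0.0044 0; 1 -0.0019 0.0001 -0.0043 0; 1 -0.0021 0.0001 -0.0042 0; 1 -0.0025 0.0001 -0.0039 0; 1 -0.0027 0.0001 -0.0038 0; 1 -0.003 0.0001 -0.0036 0; 1 -0.0033 0.0001 -0.0034 0; 1 -0.0035 0.0001 -0.0031 0
1 -0.0037 0.0001 -0.0029 0; 1 -0.0038 0.0001 -0.0026 0; 1 -0.0041 0.0001 -0.0024 0; 1 -0.0042 0.0001 -0.002 0; 1 -0.0043 0.0001 -0.0018 0; 1 -0.0045 0.0001 -0.0014 0; 1 -0.0045 0.0001 -0.0012 0; 1 -0.0046 0.0001 -0.0008 0; 1 -0.0047 0.0001 -0.0005 0; 1 -0.0046 0.0001 -0.0002 0
1 -0.0047 0.0001 0.0002 0; 1 -0.0046 0.0001 0.0004 0; 1 -0.0046 0.0001 0.0008 0; 1 -0.0046 0.0001 0.0011 0; 1 -0.0044 0.0001 0.0015 0; 1 -0.0044 0.0001 0.0017 0; 1 -0.0042 0.0001 0.0021 0; 1 -0.004 0.0001 0.0023 0; 1 -0.0039 0.0001 0.0026 0; 1 -0.0037 0.0001 0.0029 0
1 -0.0035 0.0001 0.0031 0; 1 -0.0032 0.0001 0.0034 0; 1 -0.0031 0.0001 0.0035 0; 1 -0.0027 0.0001 0.0038 0; 1 -0.0025 0.0001 0.004 0; 1 -0.0022 0.0001 0.0041 0; 1 -0.0019 0.0001 0.0043 0; 1 -0.0016 0.0001 0.0044 0; 1 -0.0013 0.0001 0.0045 0; 1 -0.001 0.0001 0.0045 0
1 -0.0007 0.0001 0.0046 0; 1 -0.0003 0.0001 0.0047 0; 1 -0.0 0.0001 0.0047 0; 1 0.0003 0.0001 0.0046 0; 1 0.0006 0.0001 0.0047 0; 1 0.001 0.0001 0.0045 0; 1 0.0013 0.0001 0.0045 0; 1 0.0016 0.0001 0.0044 0; 1 0.0019 0.0001 0.0043 0; 1 0.0021 0.0001 0.0042 0
1 0.0025 0.0001 0.004 0; 1 0.0027 0.0001 0.0038 0; 1 0.003 0.0001 0.0036 0; 1 0.0032 0.0001 0.0033 0; 1 0.0035 0.0001 0.0032 0; 1 0.0037 0.0001 0.0029 0; 1 0.0039 0.0001 0.0026 0; 1 0.004 0.0001 0.0023 0; 1 0.0042 0.0001 0.0021 0; 1 0.0043 0.0001 0.0018 0
```

Call:
send_rows --moves "1 0.0008 0.0001 -0.0046 0; 1 -0.0013 0 -0.0045 0; 1 -0.0016 0.0001 -0.0044 0; 1 -0.0019 0 -0.0043 0; 1 -0.0021 0.0001 -0.0042 0; 1 -0.0025 0 -0.0039 0; 1 -0.0027 0.0001 -0.0038 0; 1 -0.003 0.0001 -0.0036 0; 1 -0.0033 0.0001 -0.0034 0; 1 -0.0035 0 -0.0031 0"

```text
time: 19.13
tool_pos: [0.533, 0.0442, 0.2889]
ee_rot: [-1.569, 0.001, -1.843]
wrist_force: [5.5, 1.4, -1.8]
width: 0.0222
```

```bash
python3 -c "
from w import *
st()"
```

```text
t 19.1333 th -155.89472856571783 r 0.06632823681554097 res 0.96655939876616 rad -5.563303659977301
```

Call:
send_rows --moves "1 -0.0037 0.0001 -0.0029 0; 1 -0.0038 0 -0.0026 0; 1 -0.0041 0.0001 -0.0024 0; 1 -0.0042 0 -0.002 0; 1 -0.0043 0.0001 -0.0018 0; 1 -0.0045 0 -0.0014 0; 1 -0.0045 0.0001 -0.0012 0; 1 -0.0046 0 -0.0008 0; 1 -0.0047 0.0001 -0.0005 0; 1 -0.0046 0.0001 -0.0002 0"

```text
time: 19.97
tool_pos: [0.5295, 0.0887, 0.2884]
ee_rot: [-1.569, -0.002, -1.845]
wrist_force: [4.7, -2.2, -0.8]
width: 0.0224
```

```bash
python3 -c "
from w import *
st()"
```

```text
t 19.9667 th 164.79110143846714 r 0.06636544049281254 res 0.9354406230432138 rad -5.1164669556337845
```

Call:
send_rows --moves "1 -0.0047 0.0001 0.0002 0; 1 -0.0046 0 0.0004 0; 1 -0.0046 0.0001 0.0008 0; 1 -0.0046 0 0.0011 0; 1 -0.0044 0.0001 0.0015 0; 1 -0.0044 0 0.0017 0; 1 -0.0042 0.0001 0.0021 0; 1 -0.004 0 0.0023 0; 1 -0.0039 0.0001 0.0026 0; 1 -0.0037 0.0001 0.0029 0"

```text
time: 20.8
tool_pos: [0.5554, 0.1261, 0.2878]
ee_rot: [-1.572, -0.002, -1.844]
wrist_force: [1.7, -5.2, 0.7]
width: 0.0219
```

```bash
python3 -c "
from w import *
st()"
```

```text
t 20.8 th 124.83219105562651 r 0.06676338079490805 res 1.6033614101961517 rad -5.23574393116907
```

Call:
send_rows --moves "1 -0.0035 0.0001 0.0031 0; 1 -0.0032 0 0.0034 0; 1 -0.0031 0.0001 0.0035 0; 1 -0.0027 0 0.0038 0; 1 -0.0025 0.0001 0.004 0; 1 -0.0022 0 0.0041 0; 1 -0.0019 0.0001 0.0043 0; 1 -0.0016 0 0.0044 0; 1 -0.0013 0.0001 0.0045 0; 1 -0.001 0.0001 0.0045 0"

```text
time: 21.63
tool_pos: [0.5966, 0.1384, 0.2875]
ee_rot: [-1.579, -0.002, -1.843]
wrist_force: [-7.5, -2.6, 4.2]
width: 0.0227
```

```bash
python3 -c "
from w import *
st()"
```

```text
t 21.6333 th 87.32340668437541 r 0.06721403964025857 res 7.362124125951264 rad -2.903920942911227
```

The resistance rose from 1.6 to 7.4 N, so contact lies in this 40° call. From here I use 20° steps and log the resistance.

```bash
python3 - <<'E'
from w import *
print(pt(84.5))
for k in range(7): rows(84.5-20*k,64.5-20*k,10)
E
```

```text
[0.5999 0.138 ]
1 -0.0004 0.0 0.0023 0; 1 -0.0003 0.0 0.0023 0; 1 -0.0002 0.0 0.0024 0; 1 -0.0001 0.0 0.0023 0; 1 -0.0 0.0 0.0023 0; 1 -0.0 0.0 0.0024 0; 1 0.0001 0.0 0.0023 0; 1 0.0002 0.0 0.0023 0; 1 0.0003 0.0 0.0024 0; 1 0.0003 0.0 0.0023 0
1 0.0004 0.0 0.0023 0; 1 0.0006 0.0 0.0023 0; 1 0.0006 0.0 0.0022 0; 1 0.0006 0.0 0.0023 0; 1 0.0008 0.0 0.0022 0; 1 0.0008 0.0 0.0022 0; 1 0.0009 0.0 0.0021 0; 1 0.001 0.0 0.0022 0; 1 0.0011 0.0 0.002 0; 1 0.0011 0.0 0.0021 0
1 0.0012 0.0 0.002 0; 1 0.0013 0.0 0.002 0; 1 0.0013 0.0 0.0019 0; 1 0.0014 0.0 0.0019 0; 1 0.0015 0.0 0.0018 0; 1 0.0015 0.0 0.0018 0; 1 0.0016 0.0 0.0017 0; 1 0.0016 0.0 0.0016 0; 1 0.0017 0.0 0.0016 0; 1 0.0018 0.0 0.0016 0
1 0.0018 0.0 0.0015 0; 1 0.0019 0.0 0.0014 0; 1 0.0019 0.0 0.0013 0; 1 0.0019 0.0 0.0013 0; 1 0.002 0.0 0.0012 0; 1 0.0021 0.0 0.0012 0; 1 0.0021 0.0 0.001 0; 1 0.0021 0.0 0.001 0; 1 0.0021 0.0 0.0009 0; 1 0.0022 0.0 0.0009 0
1 0.0022 0.0 0.0008 0; 1 0.0022 0.0 0.0007 0; 1 0.0023 0.0 0.0006 0; 1 0.0023 0.0 0.0005 0; 1 0.0023 0.0 0.0005 0; 1 0.0023 0.0 0.0003 0; 1 0.0023 0.0 0.0003 0; 1 0.0023 0.0 0.0002 0; 1 0.0024 0.0 0.0002 0; 1 0.0023 0.0 0.0 0
1 0.0023 0.0 -0.0 0; 1 0.0024 0.0 -0.0002 0; 1 0.0023 0.0 -0.0001 0; 1 0.0023 0.0 -0.0003 0; 1 0.0023 0.0 -0.0004 0; 1 0.0023 0.0 -0.0004 0; 1 0.0023 0.0 -0.0005 0; 1 0.0023 0.0 -0.0006 0; 1 0.0022 0.0 -0.0007 0; 1 0.0022 0.0 -0.0008 0
1 0.0022 0.0 -0.0008 0; 1 0.0021 0.0 -0.0009 0; 1 0.0022 0.0 -0.001 0; 1 0.002 0.0 -0.0011 0; 1 0.0021 0.0 -0.0011 0; 1 0.002 0.0 -0.0012 0; 1 0.002 0.0 -0.0013 0; 1 0.0019 0.0 -0.0013 0; 1 0.0019 0.0 -0.0014 0; 1 0.0018 0.0 -0.0015 0
```

Call:
send_rows --moves "1 -0.0004 0.0001 0.0023 0; 1 -0.0003 0 0.0023 0; 1 -0.0002 0 0.0024 0; 1 -0.0001 0.0001 0.0023 0; 1 0 0 0.0023 0; 1 0 0 0.0024 0; 1 0.0001 0.0001 0.0023 0; 1 0.0002 0 0.0023 0; 1 0.0003 0 0.0024 0; 1 0.0003 0 0.0023 0"

```text
time: 22.47
tool_pos: [0.6182, 0.134, 0.2872]
ee_rot: [-1.581, 0.0, -1.841]
wrist_force: [-9.0, 0.2, 3.6]
width: 0.0228
```

```bash
python3 -c "
from w import *
st()"
```

```text
t 22.4667 th 68.48603948661987 r 0.06742864644659827 res 8.389202468579432 rad -3.1261239513886503
```

Call:
send_rows --moves "1 0.0004 0.0001 0.0023 0; 1 0.0006 0 0.0023 0; 1 0.0006 0 0.0022 0; 1 0.0006 0.0001 0.0023 0; 1 0.0008 0 0.0022 0; 1 0.0008 0 0.0022 0; 1 0.0009 0.0001 0.0021 0; 1 0.001 0 0.0022 0; 1 0.0011 0 0.002 0; 1 0.0011 0 0.0021 0"

```text
time: 23.3
tool_pos: [0.6375, 0.1226, 0.287]
ee_rot: [-1.581, 0.004, -1.838]
wrist_force: [-8.3, 5.8, 3.5]
width: 0.0226
```

```bash
python3 -c "
from w import *
st()"
```

```text
t 23.3 th 49.42418810299958 r 0.0675986741419892 res 10.100806145013067 rad -1.0053835357168583
```

Call:
send_rows --moves "1 0.0012 0.0001 0.002 0; 1 0.0013 0 0.002 0; 1 0.0013 0 0.0019 0; 1 0.0014 0.0001 0.0019 0; 1 0.0015 0 0.0018 0; 1 0.0015 0 0.0018 0; 1 0.0016 0.0001 0.0017 0; 1 0.0016 0 0.0016 0; 1 0.0017 0 0.0016 0; 1 0.0018 0 0.0016 0"

```text
time: 24.13
tool_pos: [0.652, 0.1055, 0.2868]
ee_rot: [-1.579, 0.008, -1.836]
wrist_force: [-4.0, 10.8, 3.1]
width: 0.0228
```

```bash
python3 -c "
from w import *
st()"
```

```text
t 24.1333 th 30.31228256227305 r 0.06771415416113687 res 11.365220487976552 rad 1.9612434654413624
```

Call:
send_rows --moves "1 0.0018 0.0001 0.0015 0; 1 0.0019 0 0.0014 0; 1 0.0019 0 0.0013 0; 1 0.0019 0.0001 0.0013 0; 1 0.002 0 0.0012 0; 1 0.0021 0 0.0012 0; 1 0.0021 0.0001 0.001 0; 1 0.0021 0 0.001 0; 1 0.0021 0 0.0009 0; 1 0.0022 0 0.0009 0"

```text
time: 24.97
tool_pos: [0.66, 0.0842, 0.2866]
ee_rot: [-1.574, 0.012, -1.835]
wrist_force: [2.6, 13.4, 1.4]
width: 0.0223
```

```bash
python3 -c "
from w import *
st()"
```

```text
t 24.9667 th 10.96787611339802 r 0.06770124487720332 res 12.64702634918504 rad 5.055356111668134
```

The resistance climbs linearly at about 0.071 N/°. The data put contact at θ ≈ 122°, so the target is θ ≈ -57°.

Call:
send_rows --moves "1 0.0022 0.0001 0.0008 0; 1 0.0022 0 0.0007 0; 1 0.0023 0 0.0006 0; 1 0.0023 0.0001 0.0005 0; 1 0.0023 0 0.0005 0; 1 0.0023 0 0.0003 0; 1 0.0023 0.0001 0.0003 0; 1 0.0023 0 0.0002 0; 1 0.0024 0 0.0002 0; 1 0.0023 0 0 0"

```text
time: 25.8
tool_pos: [0.6603, 0.0609, 0.2864]
ee_rot: [-1.568, 0.013, -1.835]
wrist_force: [9.2, 12.5, 0.0]
width: 0.022
```

```bash
python3 -c "
from w import *
st()"
```

```text
t 25.8 th -8.877852454501577 r 0.06758392935467429 res 13.806443406490345 rad 7.166887270854854
```

Call:
send_rows --moves "1 0.0023 0.0001 0 0; 1 0.0024 0 -0.0002 0; 1 0.0023 0 -0.0001 0; 1 0.0023 0.0001 -0.0003 0; 1 0.0023 0 -0.0004 0; 1 0.0023 0 -0.0004 0; 1 0.0023 0.0001 -0.0005 0; 1 0.0023 0 -0.0006 0; 1 0.0022 0 -0.0007 0; 1 0.0022 0 -0.0008 0"

```text
time: 26.63
tool_pos: [0.6523, 0.0383, 0.2862]
ee_rot: [-1.562, 0.012, -1.837]
wrist_force: [14.4, 9.8, -0.9]
width: 0.0223
```

```bash
python3 -c "
from w import *
st();rows(-55.5,-67.5,6)
p=imaging.snapshot('wrist');save(p,'wrist5')
s=imaging.snapshot('side');save(s,'side5')
for t,z in(('wheel_hub',.241),('grip_mid',.283)):
    for q in imaging.landmark_of(p,t)[:2]: print(t,q['centre'],q['conf'],atz(p,q['centre'],z))
"
```

```text
t 26.6333 th -29.337191439968898 r 0.06743793563767292 res 15.620048422945692 rad 7.729559981422853
1 0.0018 0.0 -0.0015 0; 1 0.0017 0.0 -0.0016 0; 1 0.0016 0.0 -0.0017 0; 1 0.0016 0.0 -0.0017 0; 1 0.0016 0.0 -0.0017 0; 1 0.0015 0.0 -0.0018 0
wheel_hub [297.5, 366.0] 0.66 [0.5971 0.0697 0.241 ]
```

View pics/wrist5.png

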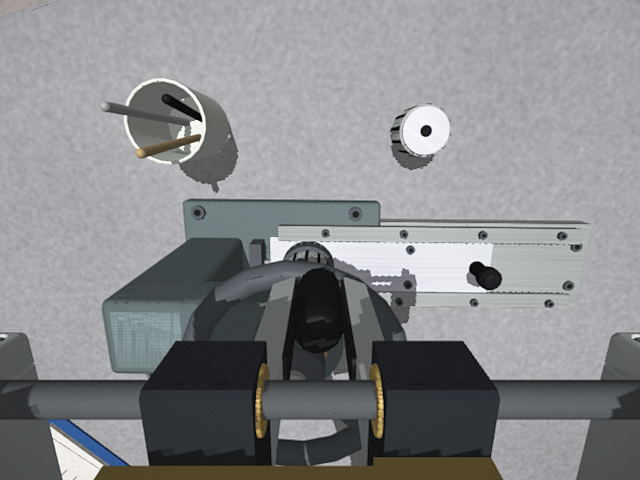

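```bash
python3 -c "
from w import *
rows(-35.5,-59.5,10)
"
```

```text
1 0.0026 0.0 -0.001 0; 1 0.0026 0.0 -0.0011 0; 1 0.0025 0.0 -0.0012 0; 1 0.0025 0.0 -0.0014 0; 1 0.0024 0.0 -0.0014 0; 1 0.0024 0.0 -0.0015 0; 1 0.0022 0.0 -0.0017 0; 1 0.0023 0.0 -0.0017 0; 1 0.0021 0.0 -0.0018 0; 1 0.0021 0.0 -0.0019 0
```

Call:
send_rows --moves "1 0.0026 0.0001 -0.001 0; 1 0.0026 0 -0.0011 0; 1 0.0025 0 -0.0012 0; 1 0.0025 0.0001 -0.0014 0; 1 0.0024 0 -0.0014 0; 1 0.0024 0 -0.0015 0; 1 0.0022 0.0001 -0.0017 0; 1 0.0023 0 -0.0017 0; 1 0.0021 0 -0.0018 0; 1 0.0021 0 -0.0019 0"

```text
time: 27.67
tool_pos: [0.6323, 0.0164, 0.2858]
ee_rot: [-1.56, 0.008, -1.84]
wrist_force: [14.7, 1.5, -0.8]
width: 0.0226
```

```bash
python3 -c "
from w import *
st()
"
```

```text
t 27.6667 th -54.73313622365856 r 0.06720221298707435 res 12.827712450282286 rad 7.291700067226115
```

I relax the arm's preload by moving the command to the measured pose, then open and retreat upward.

Call:
send_rows --moves "1 -0.001 0 0.001 0; 1 -0.001 0 0.001 0; 1 -0.001 0 0.001 0; 1 0 0 0 0; 1 0 0 0 0; 1 0 0 0 0; 1 0 0 0 0; 1 0 0 0 0; 1 0 0 0 0; 1 0 0 0 0"

```text
time: 28.5
tool_pos: [0.633, 0.0168, 0.2858]
ee_rot: [-1.567, 0.003, -1.842]
wrist_force: [7.4, -0.8, 0.8]
width: 0.0225
```

```bash
python3 -c "
from w import *
st()
"
```

```text
t 28.5 th -54.05636880654528 r 0.0672834082148925 res 5.508236308874181 rad 5.0036734312841515
```

Call:
send_rows --moves "1 -0.0005 0 0.001 0; 1 0 0 0.001 0; 1 0 0 0 0; 1 0 0 0 0; -1 0 0 0 0; -1 0 0 0 0; -1 0 0 0 0; -1 0 0 0 0; -1 0 0 0 0; -1 0 0 0 0"

```text
time: 29.33
tool_pos: [0.6332, 0.0155, 0.2845]
ee_rot: [-1.572, -0.0, -1.844]
wrist_force: [-1.1, 0.6, -0.3]
width: 0.0588
```

Call:
send_rows --moves "-1 0 0 0 0; -1 0 0 0 0; -1 0 0 0 0; -1 0 -0.005 0 0; -1 0 -0.01 0 0; -1 0 -0.015 0 0; -1 0 -0.02 0 0; -1 0 -0.02 0 0; -1 0 -0.02 0 0; -1 0 -0.01 0 0"

```text
time: 30.17
tool_pos: [0.6336, 0.0156, 0.3895]
ee_rot: [-1.565, 0.001, -1.844]
wrist_force: [-0.4, 0.5, 0.7]
width: 0.0937
```

```bash
python3 - <<'E'
from w import *
st()
ps={n:imaging.snapshot(n) for n in('side','top','wrist')}
for n,p in ps.items(): save(p,n+'6')
p=ps['wrist']
for n in('wrist','top'):
  for t,z in(('wheel_hub',.241),('grip_mid',.283)):
    for q in imaging.landmark_of(ps[n],t)[:2]:
      X=atz(ps[n],q['centre'],z); print(n,t,q['centre'],q['conf'],X,np.degrees(np.arctan2(*(X[:2]-H)[::-1])))
E
```

```text
t 30.1667 th -54.24783011553059 r 0.06860391243474157 res -0.030889722367568304 rad -0.6762552088502383
wrist wheel_hub [275.0, 289.8] 0.66 [0.5948 0.0698 0.241 ] -49.64611569334338
wrist grip_mid [317.1, 250.5] 0.63 [0.6325 0.0191 0.283 ] -53.246676108135176
top wheel_hub [327.4, 231.9] 0.68 [0.5889 0.0722 0.241 ] 168.55450351127132
top grip_mid [362.1, 200.2] 0.53 [0.6342 0.0166 0.283 ] -53.322561243899706
```

View pics/wrist6.png

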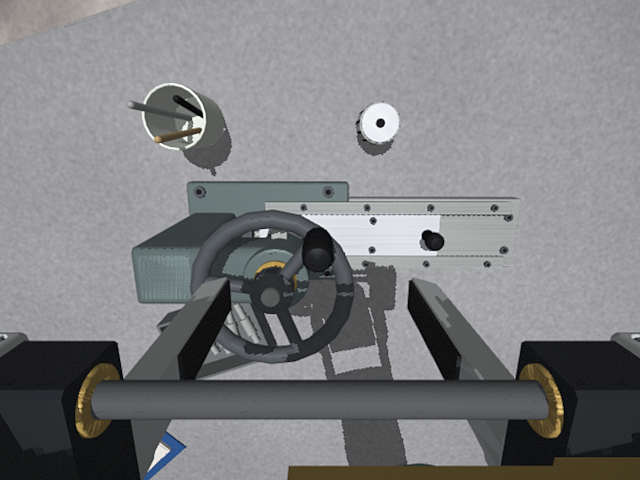

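View pics/side6.png

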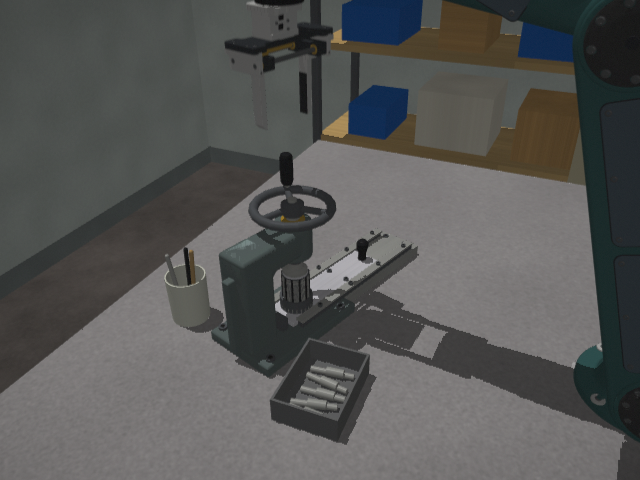

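Both pictures show the gripper clear of the wheel, the grip at θ ≈ -54°, the knob unmoved and the bystanders in place. I hand the job in.

```bash
python3 -c "
from h import *
print(order.close_job())"
```

```text
the job is handed in; nothing more can be done
None
```

I pushed the slide to its stop, wound the handwheel clockwise until the foot met the core, and gave it about half a turn more. I then let go, cleared the wheel and handed the job in at about 30 s. No verdict was reported, and the clamping force was never measured directly.

- **Slide:** it stalled after 73 mm with 12 N on the gripper. The knob looked unmoved in the last pictures.
- **Half turn:** I put contact at a wheel angle (grip direction about the hub, world axes) of about 122°, somewhere between 105° and 130°. It was only bracketed by a 40° step (125° to 87°). The wheel now stands at about -54°, which is roughly 176° past contact (159° to 184° over that range). The rise in resistance agreed with that contact angle and put 300 N at about -58°.
- **Last checks:** the wheel held at about -54° after release, by both the top and wrist cameras. The gripper was clear with no force on it, and the bystanders looked unmoved.
- **One disagreement:** the resistance at the grip reached about 15.6 N before the half turn, slightly above the stated 10 to 15 N. I put that down to friction and side load on the grip, and stopped a few degrees short of the estimate for that reason.

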